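Fit the cup nest to the tray sealer and hold its film cover open

ROBOT

A 7-joint arm with a two-finger parallel gripper is mounted at the origin on a cart in front of the work surface, level with it; the furniture and walls round the work are solid. World frame = base frame: x ahead of the robot, y to its left, z up, the work surface at z = 0. Lengths are in m, angles in rad, forces in N, time in s.
With the tool pointing down it reaches from about 0.4 to 0.875 m from the base axis. Payload 19.3 kg.
Tool frame: the origin (TCP) lies on the centre line of the jaws, within the pads' length; the fingertips stand 14 mm ahead of it and the grasp point (between the pads) lies 5 mm behind it (bot.tip_extent is the distance from the TCP to the fingertips, in m); z points along the fingers, y is the line along which they close (so a half turn about z gives the same grasp; the last joint's range is limited). The gripper opens to 85 mm and grips with 20 to 120 N. Pads are 22 mm wide; open, the fingers measure 114 mm over their backs; the gripper's body (76 mm by 85 mm) begins 54 mm behind the grasp point. The pads swing forward as they close: fully open they stand 13 mm farther back than shut.
Start: joints at [-1.17, 0.521, -0.036, 1.599, 0.021, 1.021, -0.113], TCP at [0.284, 0.557, 0.245] pointing down, gripper open.
Joint ranges: [-2.91, 2.91], [-0.3, 2.13], [-1.5, 1.42], [0.17, 2.43], [-1.26, 4.41], [0.16, 1.93], [-2.52, 2.52]. Speed limits (rad/s): [1.89, 1.89, 2.39, 2.39, 3.01, 3.01, 3.01].

INTERFACE

Orientations are given as [roll, pitch, yaw] about the fixed x, y, z axes, in that order (R = Rz(yaw) Ry(pitch) Rx(roll)).
In Python, from workcell import monitor, grab_frame, camera_model, bot gives the robot as it stands.
- The arm moves only by the tool move_arm, never from a script. Its argument "moves" is a list of rows, each a list of 4 numbers: the shift along the world's x, y, z in mm, then the turn about the world's z in rad. A call has 1 to 12 rows; each row is the pose to reach, as a shift and turn from the pose commanded when the call began; what a row does not reach only later rows make up. A row lasts 1/8 s, in which the tool goes at most 62.5 mm and 10.7 degrees, less where a joint would pass 70% of its speed; a pose out of reach is approached as far as the arm can. A call with a gripper value outside its range is refused whole. "gripper" is the opening, from 0 (shut) to 1 (fully open), set as the call begins (left out, the last holds). The fingers move at their own pace and stop on an object; "newtons" is the grip in N (left out, the last holds). Time passes only in rows, so rows that repeat a pose let the fingers close. It gives the time, the measured TCP pose, the force, the opening and the grip force at its end, in the units of the state.
- monitor.observe(): the state, without advancing time (a new reading comes with each control period).
- grab_frame(name): name is "scene" or "side" or "wrist"; returns the picture (480x640x3 uint8, blue, green, red); there is no depth.
- camera_model(name): a dict with "vfov" (degrees; the focal length in pixels is half the picture's height over the tangent of half this angle, whatever the lens; pixels are square), "cx", "cy" (the principal point, pixels), "R" (3x3) and "t" (3): a world point X has camera coordinates R X + t; the wrist camera has in their place "T_tool_cam" (4x4, takes a point from camera to tool coordinates, whose origin is the TCP and whose axes are the flange's). Camera axes: x right, y down, z forward; pixel columns grow to the right and rows downward; lengths in m; the calibration is good to about 2 mm. The wrist camera is an equidistant fisheye: a pixel r from the principal point sees the ray r / f radians off the axis. A picture is of the moment at which its call begins: read the wrist's pose just before it. camera_model takes no time and is no camera call.
- bot.job_done(): hands the job in; it is judged then, once.
The state is a dict: "clock": time; "qpos": joint angles; "qd": joint speeds; "joint_efforts": joint torques, N m; "position": TCP position; "tool_rot": TCP orientation; "force": force on the tool from outside, world axes, zero at the start; "moment": the same for the moment, N m; "grip_width": finger opening in m; "finger_force": force on a finger pad.
Only numpy, scipy, OpenCV 4.12 (cv2) and the standard library are available. Lean on these libraries where they do the work, as an engineer would, in place of code of your own. Each camera call takes 0.05 s, during which the arm holds its last target. There are 200 camera calls.

TASK

Change the bench tray sealer over to foil cups: first lower the loose nest plate gently over the two locating pins on the sealer's bed, either way round, until it lies flush, and let go of it. Then open the film cover behind it so that I can put the new film roll in: nobody can see whether its latch is caught, so tug the cover up lightly by its bow handle, and if it does not come up do not force it but turn the round knob a quarter turn and try again. Lift the cover about 45 degrees and finish there, still holding it up by the bow handle, because it has no stay and falls shut; leave the foil cups, the timer and the label block where they stand.

Things in the scene. Friction and masses are not known exactly. Their poses are not given: they have to be found in the camera images.
- nest_plate: Loose aluminium plate, 120 x 208 x 10 mm (x, y, z), 0.45 kg, flat on the worktop. Two 57 mm cup openings with thin black rubber rings at y = +-51 mm and two 12 mm through holes for the pins at y = +-92 mm (x = 0). Black grip bar in its middle: 52 mm along x, 14 mm thick along y, top 40 mm above the underside; pinch it across y. Origin: centre of the underside, z up.
- tray_sealer: White bench tray sealer fixed to the worktop, 320 mm deep (x), 268 wide (y). Origin on the worktop under its middle, x away from the operator. Front (x -165 to -15 mm): open bed, top 40 mm high, a 10 mm rail along each side. Behind (x -15 to 155 mm): film box shut by a white cover, its top face 146 mm above the worktop. Switch, dial and lamp on the front panel are not used.
- nest_seat (a point): Centre of the bed's top face, 40 mm above the worktop: the underside centre of the seated plate belongs here; turned like the sealer. The two steel locating pins stand at y = +-92 mm from it (x = 0): 9 mm thick, 22 mm high, the upper 11 mm tapering to 3 mm. The film box begins 70 mm behind it (+x).
- film_cover (a joint): Opening angle of the film cover, rad: 0 shut, grows as its front edge rises, stop at 1.25. Hinged along its rear edge; 4 to 5 N up at the handle lifts it, and it falls shut when let go. While the latch is caught the handle rises only about 2 mm (0.01 to 0.02 rad).
- film_cover_hinge (a point): Middle of the cover's hinge line, 148 mm behind the sealer's origin (+x), 140 mm above the worktop; the hinge runs along the sealer's y. The frame tilts with the cover: x from its front edge towards the hinge, z out of its top face.
- handle_bar (a point): Middle of the bow handle's bar, near the cover's front edge, left of the middle seen from the front. Round steel bar 12 mm thick along the sealer's y, free for 35 mm each way, axis 36 mm above the cover's top face. Shut: 182 mm above the worktop, 140 mm before and 42 mm above the hinge line. It can turn between the finger pads. Tilts with the cover.
- cover_handle: The bow handle as a body, fixed on the cover: what the fingers must hold at the end. Its origin is the hinge point film_cover_hinge, not the bar; grasp at point handle_bar.
- latch_knob_top (a point): Top centre of the round black knurled latch knob, on the cover near its front edge, right of the middle: 42 mm across, sides to grip 5 to 20 mm below this point, which lies 174 mm above the worktop when shut. The knob turns about the cover's z axis all round without stops (friction 0.06 N m), stays where left and looks the same at any angle. This point does not turn with it.
- latch_keeper: Small steel tongue inside the film box's front wall, out of sight. The knob carries a double-ended bar cam under the cover; it is caught while either end lies under this tongue (within about 0.65 rad), so a quarter turn from caught, either way, frees it; a quarter turn from free may catch it. Pulling on the caught cover loads the tongue. Origin: as the sealer's.
- foil_cups: Bystander: stack of nested foil cups, 60 mm across, 49 mm high, right of the sealer. Origin: centre of the underside.
- kitchen_timer: Bystander: white wind-up timer with a dial on top, 62 x 62 x 42 mm. Origin: centre of the underside.
- label_block: Bystander: block of white labels, 44 x 61 x 15 mm. Origin: centre of the underside.

How it is judged:
On the way, in this order (a step that is already met when the one before it is completed fails the run):
1. the nest plate lies flush over both pins, let go, the film cover still down (horizontal distance between nest_plate and nest_seat below 0.004 m and angle between the x axis of nest_plate and the x axis of nest_seat, either way round below 0.05 rad and z of nest_plate in the frame of nest_seat below 0.003 m and angle between nest_plate's own z axis and vertical below 0.03 rad and contact force between the fingers and nest_plate below 0.3 N and value of joint film_cover below 0.1 rad), for 0.2 s.
2. the film cover is lifted by its bow handle (value of joint film_cover above 0.6 rad and contact force between the fingers and cover_handle above 1 N), for 0.2 s.
At the end, for the whole second after the job is handed in: The nest plate still lies flush on the bed over both pins (within 4 mm and 0.05 rad of its seat, underside within 3 mm of the bed), and the film cover is held still (under 0.15 rad/s) between 0.6 and 1.05 rad open (34 to 60 degrees) by the fingers on its bow handle (contact over 1 N) (all of step 2 and horizontal distance between nest_plate and nest_seat below 0.004 m and angle between the x axis of nest_plate and the x axis of nest_seat, either way round below 0.05 rad and z of nest_plate in the frame of nest_seat below 0.003 m and angle between nest_plate's own z axis and vertical below 0.03 rad and value of joint film_cover below 1.05 rad and velocity of joint film_cover between -0.15 and 0.15 rad/s); the arm keeps its last pose, push and grip.
It fails at once if the foil cups, the timer or the label block is pushed more than 25 mm from where it stood (distance of any of foil_cups, kitchen_timer, label_block from where it was at the start of the episode above 0.025 m).
It fails at once if the caught latch is forced (over 60 N on its keeper) (contact force between latch_keeper and anything else above 60 N).
It fails at once if the nest plate is rammed against the sealer (over 80 N) (contact force between nest_plate and tray_sealer above 80 N).
It fails at once if the nest plate drops on to the pins instead of being lowered (over 0.5 m/s just above the seat) (horizontal distance between nest_plate and nest_seat below 0.03 m and z of nest_plate in the frame of nest_seat below 0.04 m and linear speed of nest_plate above 0.5 m/s).
It also fails if it takes over 69 s, if anything falls off the work surface, if the arm or the gripper's body presses on something with over 40 N, if the wrist force passes 120 N, or if a joint passes its speed limit or range.

## Working session

There is one attempt and no reset: what is moved stays moved. The work goes in short steps, Python scripts to look and compute and a tool call to move; the robot and the scene stay as the last step left them, time stands still between calls to the robot, and variables do not carry over. Pictures are saved under pics/ and viewed, at most 10 in all, crops included, and the job is handed in when it is done.

Besides the shell and the picture viewer there is one more tool, called after "Request:" as name(argument=value, ...) on one line, values as JSON. move_arm: Moves the arm, as the interface text tells. Its arguments: {"type":"object","properties":{"moves":{"type":"array","items":{"type":"array","items":{"type":"number"}}},"gripper":{"type":"number"},"newtons":{"type":"number"}},"required":["moves"]}

```bash
mkdir -p pics; ls; python3 - <<'E'
from workcell import monitor, grab_frame, camera_model, bot
import cv2,numpy as np
s=monitor.observe()
for k in s: print(k,np.round(s[k],3))
for n in("scene","side","wrist"):
    cv2.imwrite(f"pics/{n}0.png",grab_frame(n)); print(n,camera_model(n))
E
```

```text
pics
clock 0.0
qpos [-1.17   0.522 -0.036  1.6    0.021  1.021 -0.113]
qd [-0.     0.     0.    -0.     0.001  0.     0.   ]
joint_efforts [-1.0000e-03 -9.2711e+01  1.9800e+00 -3.6994e+01  1.8000e-02  8.0000e-03
  0.0000e+00]
position [0.283 0.557 0.245]
tool_rot [-3.14   0.     2.671]
force [-0.185 -0.708  0.891]
moment [-0.063 -0.007 -0.013]
finger_force 0.0
grip_width 0.086
scene {'vfov': 42.5221663679865, 'cx': 315.327382830328, 'cy': 242.9438288908977, 'R': array([[ 0.68451321, -0.72879574, -0.01727527],
       [-0.38464657, -0.34094201, -0.8577911 ],
       [ 0.61926463,  0.59381421, -0.51370809]]), 't': array([-0.46085068,  0.31314683,  1.46625866])}
side {'vfov': 43.23860091178202, 'cx': 319.15272443230816, 'cy': 237.80650601546296, 'R': array([[ 0.90125198, -0.43323099,  0.00746888],
       [-0.28578839, -0.60730633, -0.74128538],
       [ 0.32568369,  0.6659504 , -0.67114842]]), 't': array([-0.54672225,  0.1951612 ,  1.49714647])}
wrist {'vfov': 65.70646984690485, 'cx': 317.70045240788613, 'cy': 241.59436637442303, 'T_tool_cam': array([[-5.48412630e-04, -9.52272730e-01, -3.05248009e-01,
         7.77505629e-02],
       [ 9.99999849e-01, -5.32153120e-04, -1.36471463e-04,
         2.21563504e-04],
       [-3.24806283e-05, -3.05248038e-01,  9.52272878e-01,
        -1.28608393e-01],
       [ 0.00000000e+00,  0.00000000e+00,  0.00000000e+00,
         1.00000000e+00]])}
```

View pics/scene0.png

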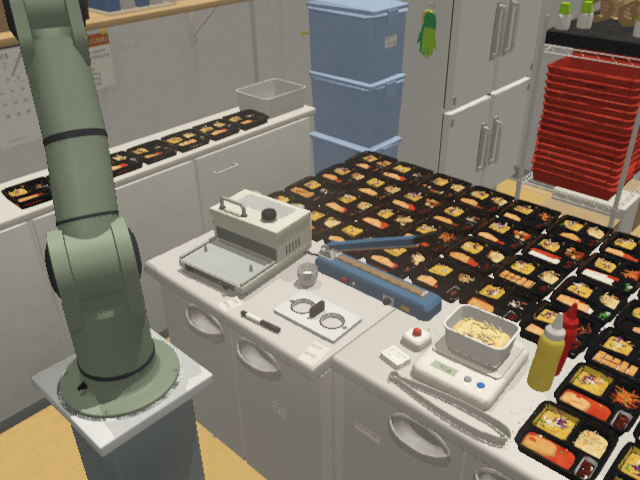

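View pics/side0.png

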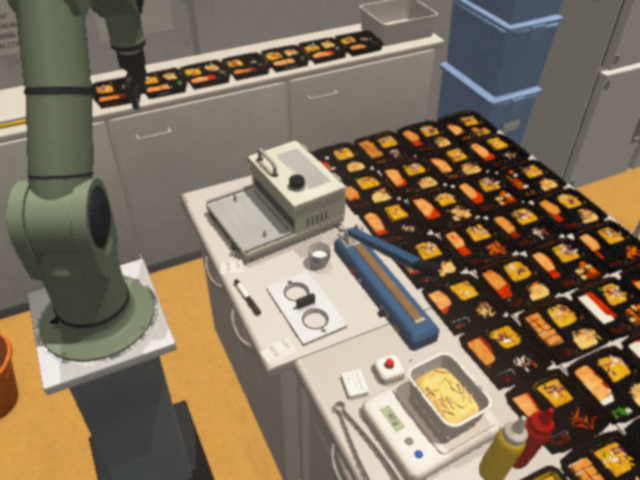

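The scene view shows the sealer at the left (handle bar about (232,207), knob (268,214)), the nest plate at (317,317) with its grip bar at (317,309), and the foil cups at (308,273). The side view shows the same things: handle (266,160), knob (296,182), grip bar (305,300) and cups (318,257). I'll triangulate these roughly.

```bash
cat > h.py <<'E'
from workcell import monitor, grab_frame, camera_model, bot
import cv2,numpy as np
from scipy.spatial.transform import Rotation as Ro
def ray(n,u,v,s=None):
    c=camera_model(n); f=240/np.tan(np.radians(c['vfov']/2)); p=np.array([u-c['cx'],v-c['cy']])
    if n=='wrist':
        r=np.hypot(*p); a=r/f; d=np.r_[p/max(r,1e-9)*np.sin(a),np.cos(a)]
        R=Ro.from_euler('xyz',s['tool_rot']).as_matrix(); T=c['T_tool_cam']
        return s['position']+R@T[:3,3], R@T[:3,:3]@d
    d=np.r_[p/f,1]; R=c['R']; return -R.T@c['t'], R.T@d/np.linalg.norm(d)
def plane(n,u,v,z,s=None):
    o,d=ray(n,u,v,s); return o+d*(z-o[2])/d[2]
def tri(rs):
    A=0;b=0
    for o,d in rs:
        P=np.eye(3)-np.outer(d,d);A=A+P;b=b+P@o
    return np.linalg.solve(A,b)
def proj(n,X,s=None):
    c=camera_model(n); f=240/np.tan(np.radians(c['vfov']/2)); X=np.asarray(X)
    if n=='wrist':
        R=Ro.from_euler('xyz',s['tool_rot']).as_matrix(); T=c['T_tool_cam']
        q=T[:3,:3].T@(R.T@(X-s['position'])-T[:3,3]); r=np.hypot(q[0],q[1]); a=np.arctan2(r,q[2])
        return np.array([c['cx'],c['cy']])+f*a*q[:2]/r
    q=c['R']@X+c['t']; return np.array([c['cx'],c['cy']])+f*q[:2]/q[2]
def snap(name,fn):
    s=monitor.observe(); im=grab_frame(name); cv2.imwrite(fn,im); return s,im
E
python3 - <<'E'
from h import *
for n,a,b in[('grip',(317,309),(305,300)),('knob',(268,214),(296,182)),('handle',(232,207),(266,160)),('cup',(308,266),(318,250)),('plateL',(274,311),(268,288)),('plateR',(361,322),(345,324)),('plateT',(304,291),(299,274)),('plateB',(333,340),(302,342))]:
    print(n,tri([ray('scene',*a),ray('side',*b)]).round(3))
E
```

```text
grip [ 0.477 -0.19   0.024]
knob [0.584 0.101 0.161]
handle [0.549 0.228 0.159]
cup [ 0.566 -0.074  0.064]
plateL [ 0.417 -0.086 -0.003]
plateR [ 0.544 -0.283 -0.007]
plateT [ 0.491 -0.126  0.047]
plateB [ 0.419 -0.299  0.015]
```

Request:
move_arm(moves=[[20,-50,30,0.1],[40,-110,60,0.2],[70,-170,90,0.3],[100,-230,120,0.4],[130,-290,150,0.47],[150,-340,150,0.47],[167,-387,150,0.47],[167,-387,150,0.47],[167,-387,150,0.47],[167,-387,150,0.47],[167,-387,150,0.47]])

```text
clock: 1.52
position: [0.4501, 0.1712, 0.3951]
tool_rot: [-3.142, -0.0, -3.14]
force: [0.0, 0.2, -0.5]
grip_width: 0.0853
finger_force: 0.0
```

```bash
python3 - <<'E'
from h import *
s,im=snap('wrist','pics/w1.png'); print(s['position'],s['tool_rot'],s['clock'],s['force'])
for X in[(.45,.17,.05),(.55,.1,.05),(.45,.3,.05)]: print(X,proj('wrist',X,s))
E
```

```text
[0.45008333 0.17118359 0.39508165] [-3.14157056e+00 -4.18814058e-04 -3.14045643e+00] 1.525 [ 0.03050172  0.20976398 -0.49295181]
(0.45, 0.17, 0.05) [316.79352092 186.76836653]
(0.55, 0.1, 0.05) [265.69573627 259.58756927]
(0.45, 0.3, 0.05) [415.49089714 188.08945271]
```

View pics/w1.png

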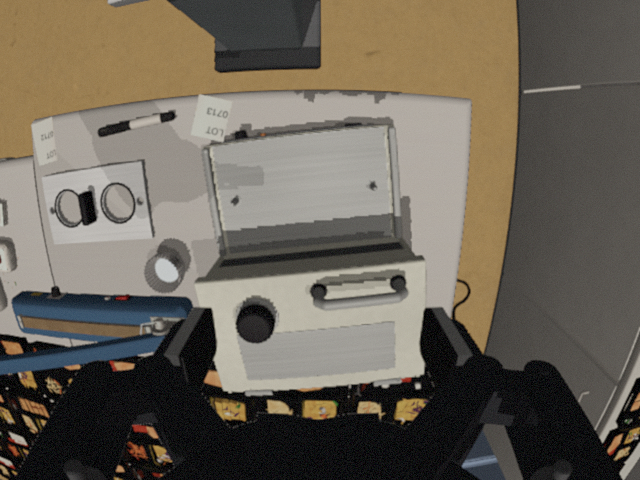

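The wrist view from above shows the bed pins near (236,200) and (373,185), the handle bar near (360,299), the knob near (256,323), the plate at (97,203) with its grip bar at (88,207), and the cups at (166,267). I'll enlarge the pins and the plate.

```bash
python3 - <<'E'
from h import *
im=cv2.imread('pics/w1.png')
def c(x,y,w,h,k): return cv2.resize(im[y:y+h,x:x+w],None,fx=k,fy=k,interpolation=cv2.INTER_CUBIC)
a=c(216,175,40,40,7);b=c(353,165,40,40,7);p=c(30,150,140,100,4);h=c(300,265,120,50,4)
out=np.zeros((600,800,3),np.uint8)
out[:280,:280]=a;out[:280,280:560]=b;out[300:600,:560]=p[50:350];out[:200,560:800]=h[:,:240];out[200:400,560:800]=h[:,240:]
cv2.imwrite('pics/c1.png',out)
E
```

```text
(no output)
```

View pics/c1.png

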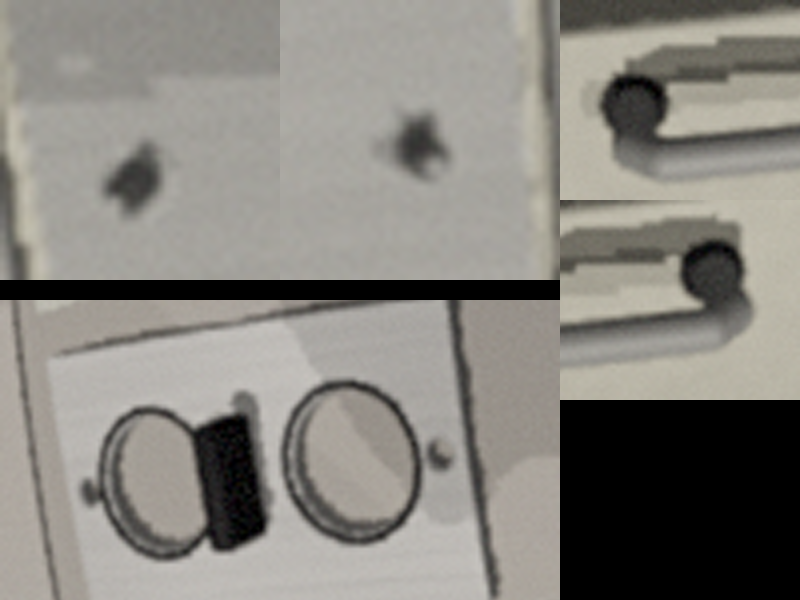

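Left pin at about (235.5,202), right at about (413), so the blob centres need a closer look; the plate holes show at (52.5,210) and (140,200), and the handle bar runs from (316,303) to (403,298). Computing rough positions and then going closer.

```bash
python3 - <<'E'
from h import *
im=cv2.imread('pics/w1.png');s=monitor.observe()
P=[plane('wrist',*p,.051,s) for p in[(235,200.6),(372.8,185.8)]]
d=P[1]-P[0];print(P,np.linalg.norm(d),(P[0]+P[1])/2,np.arctan2(-d[0],d[1]))
Q=[plane('wrist',*p,.01,s) for p in[(52.5,210),(140,201)]]
d=Q[1]-Q[0];print(Q,np.linalg.norm(d),(Q[0]+Q[1])/2,np.arctan2(-d[0],d[1]))
H=[plane('wrist',*p,.182,s) for p in[(316,302),(406,295)]];print(H)
print('knob',plane('wrist',256,323,.174,s),'cup',plane('wrist',169,268,.049,s))
E
```

```text
[array([0.46719333, 0.06211032, 0.051     ]), array([0.44805954, 0.2421856 , 0.051     ])] 0.18108895777975662 [0.45762643 0.15214796 0.051     ] 0.10585721333380306
[array([ 0.48036781, -0.28247273,  0.01      ]), array([ 0.47214576, -0.09952909,  0.01      ])] 0.1831283080067706 [ 0.47625679 -0.19100091  0.01      ] 0.04491285549605479
[array([0.54708286, 0.16924025, 0.182     ]), array([0.540178  , 0.26283451, 0.182     ])]
knob [0.57782607 0.10360442 0.174     ] cup [ 0.56487445 -0.04540457  0.049     ]
```

Request:
move_arm(moves=[[-10,-10,-50,0.1],[-20,-19,-100,0.106],[-20,-19,-145,0.106],[-20,-19,-145,0.106],[-20,-19,-145,0.106]])

```text
clock: 2.2
position: [0.4312, 0.1516, 0.2518]
tool_rot: [3.141, 0.001, -3.036]
force: [-0.5, -0.5, 1.2]
grip_width: 0.0854
finger_force: 0.0
```

```bash
python3 - <<'E'
from h import *
s,im=snap('wrist','pics/w2.png'); print(s['position'],s['tool_rot'],s['clock'])
out=[]
for X in[(.467,.062,.051),(.448,.242,.051)]:
    u,v=proj('wrist',X,s).round().astype(int);print(u,v)
    out.append(cv2.resize(im[v-30:v+30,u-30:u+30],None,fx=6,fy=6,interpolation=cv2.INTER_CUBIC))
o=np.hstack(out); w=cv2.resize(im,(320,240)); o=np.vstack([o,np.zeros((240,720,3),np.uint8)]); o[360:,:320]=w; cv2.imwrite('pics/c2.png',o)
E
```

```text
[0.43118884 0.15164137 0.25176324] [ 3.14110142e+00  1.29170514e-03 -3.03595988e+00] 2.2
220 240
410 240
```

View pics/c2.png

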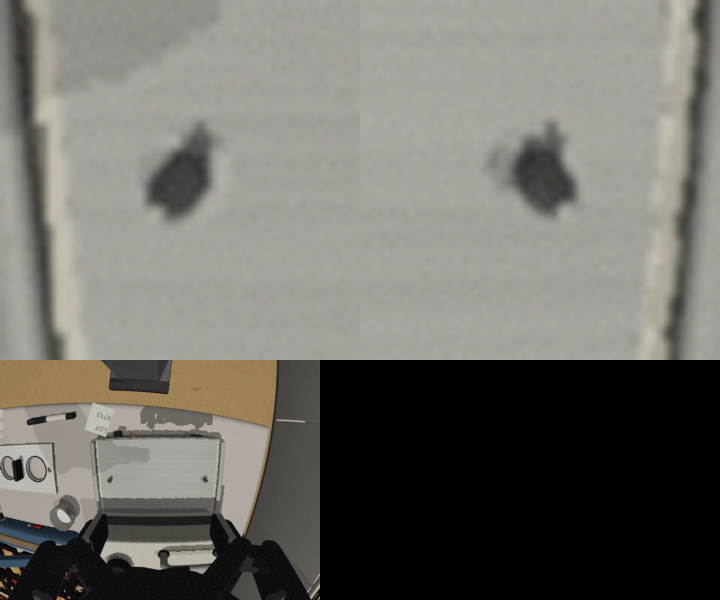

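The close view shows the pins as dark blobs centred near (219.7,239.5) and (409.5,239.2), with thin shadows above them. I'll measure the blobs and pick the height from the known 184 mm spacing.

```bash
python3 - <<'E'
from h import *
im=cv2.imread('pics/w2.png');s=monitor.observe()
g=cv2.cvtColor(im,cv2.COLOR_BGR2GRAY)
c=[]
for u,v in[(220,240),(410,240)]:
    m=(g[v-12:v+12,u-12:u+12]<95).astype(np.uint8); m=cv2.morphologyEx(m,cv2.MORPH_OPEN,np.ones((5,5),np.uint8))
    M=cv2.moments(m,True); c.append((u-12+M['m10']/M['m00'],v-12+M['m01']/M['m00'])); print(c[-1],M['m00'],cv2.boundingRect(m))
for z in(.044,.047,.05):
    P=[plane('wrist',*p,z,s) for p in c];d=P[1]-P[0];print(z,np.linalg.norm(d),(P[0]+P[1])/2,np.arctan2(-d[0],d[1]))
E
```

```text
(219.97101449275362, 239.1159420289855) 69.0 (8, 7, 9, 9)
(409.71014492753625, 238.56521739130434) 69.0 (8, 6, 8, 10)
0.044 0.1840864019383346 [0.45937884 0.15177704 0.044     ] 0.10769089699740443
0.047 0.182444877725899 [0.45843766 0.15170093 0.047     ] 0.10769089699740439
0.05 0.18080335351346347 [0.45749649 0.15162481 0.05      ] 0.10769089699740403
```

Request:
move_arm(moves=[[0,-50,0,0],[10,-110,0,-0.05],[20,-170,-10,-0.06],[35,-230,-20,-0.06],[45,-290,-40,-0.06],[45,-343,-50,-0.06],[45,-343,-50,-0.06],[45,-343,-50,-0.06],[45,-343,-50,-0.06]])

```text
clock: 3.38
position: [0.4762, -0.1909, 0.2011]
tool_rot: [3.141, 0.001, -3.095]
force: [-0.8, -0.2, 0.3]
grip_width: 0.0856
finger_force: 0.0
```

```bash
python3 - <<'E'
from h import *
s,im=snap('wrist','pics/w3.png'); print(s['position'],s['tool_rot'],s['clock'])
E
```

```text
[ 0.47622737 -0.19087987  0.20114268] [ 3.14147615e+00  1.42982972e-03 -3.09457027e+00] 3.375
```

View pics/w3.png

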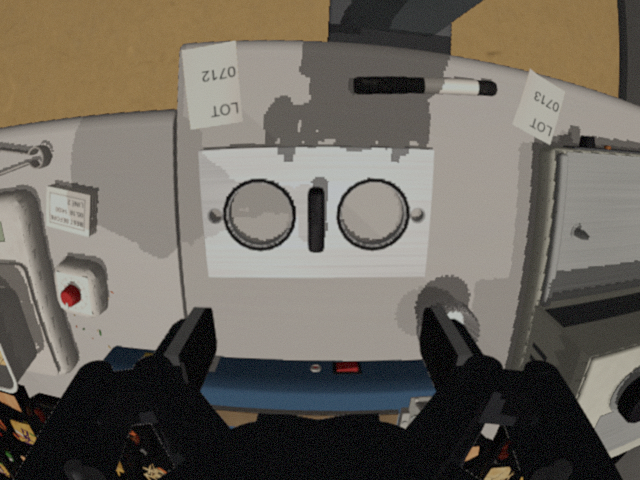

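The plate is centred below: holes near (215,216) and (417,216), rings at (259,214) and (373,214), grip bar at (317,219). The timer and label block are far off on the left.

```bash
python3 - <<'E'
from h import *
im=cv2.imread('pics/w3.png');s=monitor.observe()
g=cv2.cvtColor(im,cv2.COLOR_BGR2GRAY)
m=(g<70).astype(np.uint8); c=[]
n,l,st,ce=cv2.connectedComponentsWithStats(m)
for i in range(1,n):
    x,y,w,h,a=st[i]
    if 200<x<430 and 150<y<260 and a>60: print(st[i],ce[i])
cs,_=cv2.findContours(m[150:270,205:430],cv2.RETR_EXTERNAL,cv2.CHAIN_APPROX_NONE)
E=sorted([cv2.fitEllipse(k+np.array([205,150])) for k in cs if cv2.contourArea(k)>2000],key=lambda e:e[0][0]);print(E)
for n_,pts in(('ring',[e[0] for e in E][:2]),('hole',[(215,216),(417,216)])):
    P=[plane('wrist',*p,.010,s) for p in pts];d=P[1]-P[0];print(n_,np.linalg.norm(d),(P[0]+P[1])/2,np.arctan2(-d[0],d[1]))
b=ce[[i for i in range(1,n) if abs(ce[i][0]-317)<8 and abs(ce[i][1]-219)<10 and st[i][4]>200][0]]
print('bar',plane('wrist',*b,.032,s))
E
```

```text
[224 179  71  71 563] [259.52930728 213.35701599]
[337 179  72  71 549] [372.67577413 214.69216758]
[308 187  17  65 997] [315.93079238 218.71514544]
[363 224  38  20  92] [382.61956522 237.81521739]
[((259.11810302734375, 214.2451171875), (69.2556381225586, 71.45441436767578), 123.73224639892578), ((372.7521667480469, 214.0081787109375), (69.11587524414062, 71.7113037109375), 55.86294174194336)]
ring 0.10120551994793338 [ 0.47550157 -0.19258553  0.01      ] 0.04840268939374143
hole 0.18321719017733845 [ 0.47681276 -0.19253981  0.01      ] 0.04627441997557548
bar [ 0.47426709 -0.19250868  0.032     ]
```

Request:
move_arm(moves=[[0,-1.6,-60,0],[0,-1.6,-120,0],[0,-1.6,-155,0],[0,-1.6,-173,0],[0,-1.6,-173,0],[0,-1.6,-173,0]])

```text
clock: 4.18
position: [0.4764, -0.1937, 0.0286]
tool_rot: [-3.141, 0.002, -3.096]
force: [0.2, -0.1, 1.2]
grip_width: 0.0853
finger_force: 0.0
```

Request:
move_arm(moves=[[0,0,0,0],[0,0,0,0],[0,0,0,0],[0,0,0,0],[0,0,0,0],[0,0,0,0]], gripper=0, newtons=60)

```text
clock: 4.92
position: [0.4755, -0.1936, 0.0276]
tool_rot: [3.142, 0.0, -3.096]
force: [-2.4, 1.7, 8.5]
grip_width: 0.013
finger_force: 59.7
```

Request:
move_arm(moves=[[0,0,10,0],[0,0,30,0],[0,0,70,0],[0,0,100,0],[0,0,100,0],[0,0,100,0]])

```text
clock: 5.68
position: [0.4751, -0.1933, 0.1267]
tool_rot: [3.141, -0.001, -3.096]
force: [-0.6, 0.5, -5.1]
grip_width: 0.013
finger_force: 59.1
```

```bash
cat > ring.py <<'E'
from h import *
s,im=snap('wrist','pics/w%d.png'%(monitor.observe()['clock']*100)); print(s['position'],s['tool_rot'],s['clock'],s['force'])
g=cv2.cvtColor(im,cv2.COLOR_BGR2GRAY)
m=(g<60).astype(np.uint8)[90:330,120:520]
cs,_=cv2.findContours(m,cv2.RETR_EXTERNAL,cv2.CHAIN_APPROX_NONE)
E=sorted([cv2.fitEllipse(k+np.array([120,90])) for k in cs if 2500<cv2.contourArea(k)<20000],key=lambda e:e[0][0]);print(E)
zt=s['position'][2]-.0276+.010
P=[plane('wrist',*e[0],zt,s) for e in E[:2]];d=P[1]-P[0];print(np.linalg.norm(d),(P[0]+P[1])/2,(P[0]+P[1])/2-s['position'],np.arctan2(-d[0],d[1]))
E
python3 ring.py
```

```text
[ 0.47510372 -0.19334942  0.12671713] [ 3.14127277e+00 -7.39816415e-04 -3.09628820e+00] 5.675 [-0.61118688  0.51788343 -5.1070598 ]
[((317.5817565917969, 299.368896484375), (45.93380355834961, 83.2022705078125), 179.86228942871094)]Traceback (most recent call last):
  File "ring.py", line 8, in <module>
    P=[plane('wrist',*e[0],zt,s) for e in E[:2]];d=P[1]-P[0];print(np.linalg.norm(d),(P[0]+P[1])/2,(P[0]+P[1])/2-s['position'],np.arctan2(-d[0],d[1]))
                                                   ~^^^
IndexError: list index out of range
```

Request:
move_arm(moves=[[-10,50,0,0.03],[-20,110,0,0.062],[-25,170,0,0.062],[-25,230,0,0.062],[-25,290,0,0.062],[-20,335,0,0.062],[-17,345,0,0.062],[-17,345,0,0.062],[-17,345,0,0.062],[-17,345,0,0.062]])

```text
clock: 6.98
position: [0.4585, 0.1501, 0.1272]
tool_rot: [-3.141, -0.0, -3.036]
force: [-0.2, 0.1, -4.7]
grip_width: 0.013
finger_force: 59.8
```

```bash
python3 - <<'E'
from h import *
s,a=snap('wrist','pics/w5.png'); print(s['position'],s['tool_rot'],s['clock'],s['force'])
b=grab_frame('scene')
o=np.zeros((600,800,3),np.uint8); o[:480,:640]=a; 
c=cv2.resize(b[180:300,150:330],None,fx=2,fy=2,interpolation=cv2.INTER_CUBIC); o[360:,440:]=c
cv2.imwrite('pics/c5.png',o)
E
```

```text
[0.45849508 0.1501458  0.1272136 ] [-3.14125972e+00 -3.43730664e-04 -3.03633365e+00] 6.975 [-0.19175075  0.1096404  -4.66248643]
```

View pics/c5.png

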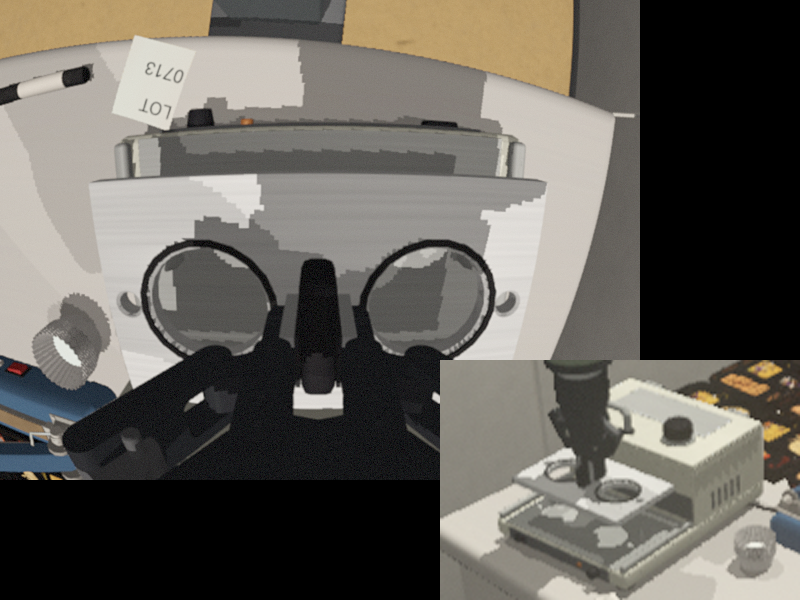

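The plate hangs level and square over the bed, holes at (129,302) and (507,300). Checking its centre from those.

```bash
python3 - <<'E'
from h import *
s=monitor.observe();z=s['position'][2]-.0276+.01
im=cv2.imread('pics/w5.png')
P=[plane('wrist',*p,z,s) for p in[(129,301.5),(507,300.5)]];d=P[1]-P[0];print(np.linalg.norm(d),(P[0]+P[1])/2,np.arctan2(-d[0],d[1]))
E
```

```text
0.1832505771702069 [0.45798113 0.15056571 0.10972322] 0.10817131987507728
```

Request:
move_arm(moves=[[0.6,1.2,-10,0.002],[0.6,1.2,-20,0.002],[0.6,1.2,-30,0.002],[0.6,1.2,-38,0.002],[0.6,1.2,-42,0.002],[0.6,1.2,-45,0.002],[0.6,1.2,-48,0.002],[0.6,1.2,-48,0.002]])

```text
clock: 8.07
position: [0.4591, 0.1526, 0.0792]
tool_rot: [-3.142, -0.0, -3.032]
force: [-0.5, -0.2, -5.1]
grip_width: 0.0128
finger_force: 59.8
```

Request:
move_arm(moves=[[0,0,-2,0],[0,0,-4,0],[0,0,-6,0],[0,0,-8,0],[0,0,-9.5,0],[0,0,-10.5,0],[0,0,-11,0],[0,0,-11,0]])

```text
clock: 9.07
position: [0.4591, 0.1526, 0.0683]
tool_rot: [-3.142, 0.0, -3.032]
force: [-0.5, 0.6, -5.4]
grip_width: 0.0126
finger_force: 59.8
```

Request:
move_arm(moves=[[0,0,-0.5,0],[0,0,-1,0],[0,0,-1.5,0],[0,0,-1.5,0]])

```text
clock: 9.57
position: [0.4592, 0.1526, 0.0676]
tool_rot: [3.141, 0.0, -3.033]
force: [-5.8, -1.4, 19.3]
grip_width: 0.0133
finger_force: 63.4
```

Request:
move_arm(moves=[[0,0,0.8,0],[0,0,0.8,0],[0,0,0.8,0],[0,0,0.8,0]], gripper=1)

```text
clock: 10.07
position: [0.4591, 0.1526, 0.0675]
tool_rot: [-3.142, -0.0, -3.032]
force: [-0.3, -0.3, -0.5]
grip_width: 0.0835
finger_force: 0.0
```

Request:
move_arm(moves=[[0,0,5,0],[0,0,40,0],[-10,0,100,0],[-20,0,160,0],[-30,0,190,0],[-30,0,190,0],[-30,0,190,0],[-30,0,190,0]])

```text
clock: 11.08
position: [0.4289, 0.1524, 0.2567]
tool_rot: [-3.141, -0.001, -3.033]
force: [-0.2, 0.1, 0.5]
grip_width: 0.0854
finger_force: 0.0
```

```bash
python3 - <<'E'
from h import *
s,a=snap('wrist','pics/w6.png'); print(s['position'],s['tool_rot'],s['clock'],s['force'])
E
```

```text
[0.42891663 0.15235636 0.25671642] [-3.14075933e+00 -1.48455996e-03 -3.03259539e+00] 11.075 [-0.17678055  0.10245697  0.53907664]
```

View pics/w6.png

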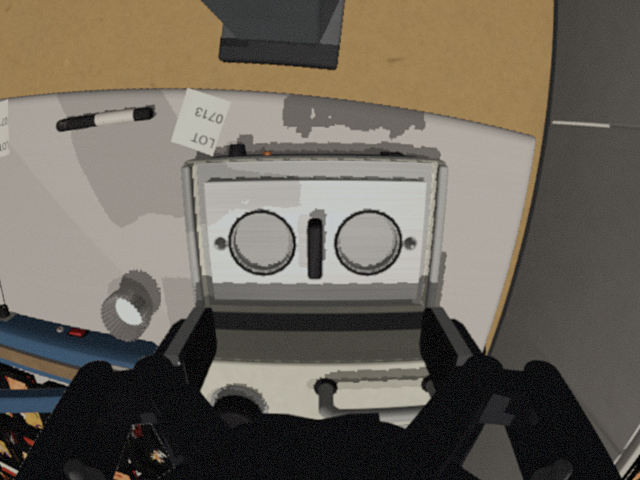

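The plate sits flush with the pins showing in both holes (220,243) and (411,243). Next, the joint angles, to choose which way to turn for the handle.

```bash
python3 - <<'E'
from h import *
s=monitor.observe(); print(s['qpos'].round(2) if hasattr(s['qpos'],'round') else s['qpos'])
E
```

```text
[-0.68  0.24  0.25  2.02 -0.08  0.89  1.29]
```

Request:
move_arm(moves=[[40,20,30,-0.15],[80,40,50,-0.3],[121,63,50,-0.45],[121,63,50,-0.5],[121,63,50,-0.5]])

```text
clock: 11.75
position: [0.55, 0.2154, 0.3064]
tool_rot: [-3.14, -0.001, 2.751]
force: [-0.1, -0.5, -0.1]
grip_width: 0.0855
finger_force: 0.0
```

```bash
python3 - <<'E'
from h import *
s=monitor.observe(); print(s['qpos'].round(2),s['tool_rot'])
E
```

```text
[-0.72  0.43  0.36  1.63 -0.16  1.11  0.85] [-3.13969955e+00 -8.96448065e-04  2.75105746e+00]
```

Request:
move_arm(moves=[[0,0,0,-0.18],[0,0,0,-0.36],[0,0,0,-0.54],[0,0,0,-0.72],[0,0,0,-0.9],[0,0,0,-1.072],[0,0,0,-1.072],[0,0,0,-1.072]])

```text
clock: 12.75
position: [0.5499, 0.2155, 0.3075]
tool_rot: [-3.141, -0.0, 1.683]
force: [0.8, -0.3, 0.5]
grip_width: 0.0854
finger_force: 0.0
```

```bash
python3 - <<'E'
from h import *
s,a=snap('wrist','pics/w7.png'); print(s['position'],s['tool_rot'],s['clock'],s['qpos'].round(2))
E
```

```text
[0.54994859 0.21546838 0.30750821] [-3.14133619e+00 -2.66073937e-05  1.68335321e+00] 12.75 [-0.89  0.47  0.61  1.64 -0.29  1.13 -0.09]
```

View pics/w7.png

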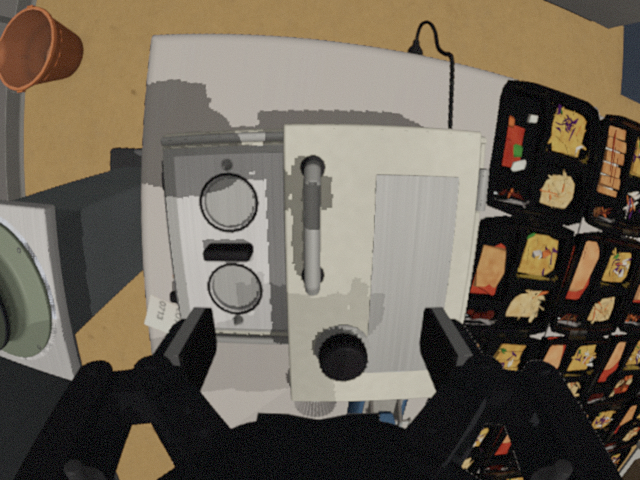

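The bar runs along column 313 from row 157 to row 292, and the knob's top is centred near (345,356).

```bash
python3 - <<'E'
from h import *
s=monitor.observe()
H=[plane('wrist',*p,.182,s) for p in[(312.5,157),(313,292)]];print(H,(H[0]+H[1])/2)
K=plane('wrist',345,356,.174,s);print(K)
im=cv2.imread('pics/w7.png');g=cv2.cvtColor(im,cv2.COLOR_BGR2GRAY)
m=(g[325:390,312:372]<75).astype(np.uint8);n,l,st,ce=cv2.connectedComponentsWithStats(m)
i=1+np.argmax(st[1:,4]);print(st[i]+[312,325,0,0,0],ce[i]+[312,325])
c,sn=np.cos(.1077),np.sin(.1077);S=np.array([.459,.152])
for P in((H[0]+H[1])/2,K): d=P[:2]-S; print(d[0]*c+d[1]*sn,-d[0]*sn+d[1]*c)
E
```

```text
[array([0.54060556, 0.27189768, 0.182     ]), array([0.55173366, 0.17207097, 0.182     ])] [0.54616961 0.22198432 0.182     ]
[0.58564759 0.1103309  0.174     ]
[ 314  327   54   54 2123] [340.33961375 354.23692887]
0.09418729396962541 0.06020880289187797
0.12143469409257807 -0.05504126122188419
```

Request:
move_arm(moves=[[-1.5,2.5,-40,0],[-1.5,2.5,-80,0],[-1.5,2.5,-115,0],[-1.5,2.5,-130,0],[-1.5,2.5,-130,0]])

```text
clock: 13.42
position: [0.5486, 0.2179, 0.1775]
tool_rot: [-3.141, 0.0, 1.68]
force: [0.9, 0.8, 0.7]
grip_width: 0.0852
finger_force: 0.0
```

Request:
move_arm(moves=[[0,0,0,0],[0,0,0,0],[0,0,0,0],[0,0,0,0],[0,0,0,0],[0,0,0,0]], gripper=0, newtons=30)

```text
clock: 14.18
position: [0.5456, 0.2179, 0.1774]
tool_rot: [-3.135, -0.0, 1.679]
force: [-23.5, -3.4, 16.8]
grip_width: 0.0108
finger_force: 31.7
```

Request:
move_arm(moves=[[-2,0,0,0],[-4,0,0,0],[-5,0,0,0],[-5,0,0,0]])

```text
clock: 14.68
position: [0.5454, 0.2179, 0.178]
tool_rot: [3.138, 0.0, 1.678]
force: [11.7, -0.2, -7.1]
grip_width: 0.0111
finger_force: 29.7
```

Request:
move_arm(moves=[[1.6,0,0,0],[1.6,0,0,0]])

```text
clock: 14.92
position: [0.5454, 0.2179, 0.1776]
tool_rot: [3.141, 0.0, 1.679]
force: [2.9, -1.9, -1.3]
grip_width: 0.0111
finger_force: 30.2
```

Request:
move_arm(moves=[[0,0,1,0],[0,0,2,0],[0,0,2,0]])

```text
clock: 15.3
position: [0.546, 0.218, 0.1798]
tool_rot: [3.14, 0.0, 1.679]
force: [7.4, -1.4, -5.8]
grip_width: 0.0106
finger_force: 29.9
```

Request:
move_arm(moves=[[0,0,1,0],[0,0,2,0],[0,0,2,0]])

```text
clock: 15.68
position: [0.5466, 0.218, 0.1819]
tool_rot: [3.138, 0.0, 1.678]
force: [12.3, 0.4, -8.9]
grip_width: 0.0113
finger_force: 29.9
```

Request:
move_arm(moves=[[2,0.2,2,0],[3,0.3,5,0],[5,0.5,9.5,0],[5,0.5,9.5,0]])

```text
clock: 16.18
position: [0.5501, 0.2185, 0.1913]
tool_rot: [-3.141, 0.0, 1.679]
force: [1.1, -3.7, -5.3]
grip_width: 0.0106
finger_force: 29.9
```

It comes up freely (13.7 mm on the hinge arc at about 5 N), so the latch is not caught and the knob needs no turning. Lifting on along the arc.

Request:
move_arm(moves=[[3,0.3,6.5,0],[6.2,0.7,13.2,0],[10,1.1,19.5,0],[13.7,1.5,25.7,0],[18,1.9,31.6,0],[22.4,2.4,37.4,0],[27.2,2.9,42.8,0],[32.2,3.5,48.2,0],[32.2,3.5,48.2,0]], gripper=0, newtons=40)

```text
clock: 17.3
position: [0.5811, 0.2219, 0.2404]
tool_rot: [-3.138, -0.001, 1.679]
force: [-18.1, -4.9, 12.5]
grip_width: 0.0105
finger_force: 39.8
```

Request:
move_arm(moves=[[3,0.5,4.8,0],[9,1.1,9.7,0],[14.5,1.8,14,0],[20.5,2.4,18.3,0],[26.5,3.1,22.1,0],[32.5,3.8,25.7,0],[32.5,3.8,25.7,0],[32.5,3.8,25.7,0]])

```text
clock: 18.3
position: [0.6145, 0.2257, 0.2667]
tool_rot: [-3.141, -0.001, 1.679]
force: [-13.7, -4.5, 15.2]
grip_width: 0.0102
finger_force: 41.4
```

```bash
python3 - <<'E'
from h import *
s=monitor.observe(); print(s['position'],s['force'],s['grip_width'],s['finger_force'])
a=grab_frame('scene');b=grab_frame('side');w=grab_frame('wrist')
o=np.hstack([cv2.resize(a[150:330,140:340],(400,360)),cv2.resize(b[100:280,180:380],(400,360))])
o=np.vstack([o,np.zeros((240,800,3),np.uint8)]);o[360:,:320]=cv2.resize(w,(320,240))
cv2.imwrite('pics/c9.png',o)
E
```

```text
[0.61453764 0.22565855 0.26671545] [-13.6967473   -4.46736477  15.15280335] 0.010209063777426869 41.371713280677795
```

View pics/c9.png

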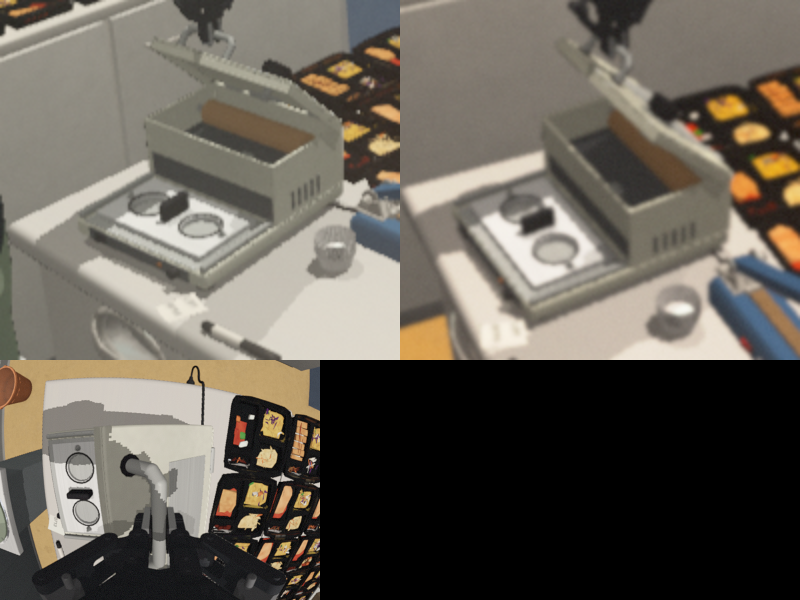

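The cover stands open about 0.79 rad with its bow handle in the fingers, the plate is seated, and the cups stand where they did. I'll let it settle briefly and hand in.

Request:
move_arm(moves=[[0,0,0,0],[0,0,0,0],[0,0,0,0],[0,0,0,0]])

```text
clock: 18.95
position: [0.6145, 0.2256, 0.2667]
tool_rot: [-3.141, -0.001, 1.679]
force: [-13.1, -5.1, 15.1]
grip_width: 0.0105
finger_force: 41.4
```

```bash
python3 -c "
from workcell import bot; print(bot.job_done())"
```

```text
the job is handed in; nothing more can be done
None
```

The nest plate is flush over both pins and let go. The latch wasn't caught, so I left the knob alone, and the cover is held open at about 45° by its bow handle. The job is handed in at about 19 s, but no verdict came back.

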